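# Open the child-safe counter jar and hold its cap over the mouth

### The job

Open the clear jar with the orange push-and-turn safety cap, the one seated in the wooden holder: press the cap down, keep it pressed while you twist it anticlockwise (seen from above) until it stops, then lift it straight off. Finish while still holding the cap in the gripper, upright and still, about 8 cm above the open mouth of the jar, so that the jar can be checked. Leave everything else on the bench where it is.

Things in the scene. Friction and masses are not known exactly. Their poses are not given: they have to be found in the camera images.
- jar: Clear jar of orange counters, 72 mm diameter, fixed in a wooden holder (100 x 100 x 24 mm) screwed to the bench; it cannot turn or slip. Origin: centre of the holder's underside, on the bench; z up along the jar's axis. Shoulder 90 mm up; above it a white bayonet neck, 34 mm diameter, with three flanges (to 46 mm diameter) and gaps between, to 109 mm.
- jar_mouth (a point): Centre of the jar's mouth, at the top of the neck, 109 mm above the bench.
- seal (a joint): Spring seal in the jar's mouth that bears the cap: 0 when up, grows (m) as the cap is pressed down; bottoms at 0.008. Yields at about 6 N, then 1 N more per mm. Pressed 5 to 8 mm (6.5 is best), the cap's lugs pass under the safety teeth and it can turn anticlockwise; the press may end after the first 45 degrees of turn.
- cap: Loose orange ribbed round cap, 56 mm diameter, 32 mm high, 45 g, white stripe on top from the centre along its +x. Origin: underside centre, z up; locked it is 101 mm above the bench, its x axis 66 degrees clockwise of the jar's x axis; it then cannot lift, or turn over 3 degrees. It lifts free when turned 58 to 74 degrees (x axis along the jar's x within 8 degrees); hard stop at 74.
- cap_top (a point): Centre of the cap's flat top, 32 mm above the cap's origin; 133 mm above the bench when locked. The upper 16 mm of the cap is solid and to be gripped across its diameter, at any yaw, with about 60 N; below is a thin skirt with three inner lugs.
- spare: The spare jar, not to be touched: like the other but standing loose on the bench without a holder, filled with blue counters, with a blue cap; 72 mm diameter, 122 mm high. Origin: centre of its underside.
- scale: Wooden lever-arm balance, fixed foot 140 x 120 mm, post to 190 mm, beam 340 mm long along its x axis at 195 mm with a cup on each end, top about 290 mm when tilted. Origin: centre of the foot's underside. Leave alone.
- stone: Grey stone paperweight, 80 mm diameter, 40 mm high, loose. Origin: underside centre. Leave alone.
- stacker: Blue wooden pyramid stacker, 100 mm diameter at the foot, 144 mm high, loose. Origin: underside centre. Leave alone.
- bowl: Copper bowl of beads, 124 mm diameter, 50 mm high, loose. Origin: underside centre. Leave alone.
- disc0: Loose orange acrylic counting disc, 38 mm diameter, 6 mm thick, lying on the bench. Origin: underside centre. Leave alone.
- disc1: Loose orange acrylic counting disc, 38 mm diameter, 6 mm thick, lying on the bench. Origin: underside centre. Leave alone.
- disc2: Loose orange acrylic counting disc, 38 mm diameter, 6 mm thick, lying on the bench. Origin: underside centre. Leave alone.
Things that resemble listed ones, but are neither listed nor needed, are in the scene too. There is more than one size of the cap; the job needs the smallest. Of the things that look like the jar, take the one that is nearest to the robot's base at the start.

How it is judged:
By the outcome, as a careful person would: the job done as asked, in the order asked, and still so for the second after the job is handed in, while the arm keeps its last pose, push and grip.
It also fails if it takes over 38 s, if anything falls off the work surface, if the arm or the gripper's body presses on something with over 40 N, if the wrist force passes 120 N, or if a joint passes its speed limit or range.

### The arm

A 6-joint arm with a two-finger parallel gripper is mounted at the origin on the work surface. World frame = base frame: x ahead of the robot, y to its left, z up, the work surface at z = 0. Lengths are in mm, angles in rad, forces in N, time in s.
With the tool pointing down it reaches from about 325 to 925 mm from the base axis. Payload 3.1 kg.
Tool frame: the origin (TCP) lies on the centre line of the jaws, within the pads' length; the fingertips stand 19 mm ahead of it and the grasp point (between the pads) is the TCP (arm.finger_overhang is the distance from the TCP to the fingertips, in mm); z points along the fingers, y is the line along which they close (so a half turn about z gives the same grasp; the last joint's range is limited). The gripper opens to 85 mm and grips with 20 to 120 N. Pads are 22 mm wide; open, the fingers measure 114 mm over their backs; the gripper's body (76 mm by 85 mm) begins 54 mm behind the grasp point. The pads swing forward as they close: fully open they stand 13 mm farther back than shut.
Start: joints at [0.999, 0.217, 1.613, -0, 1.311, -0.112], TCP at [277.34, 560.109, 216.4] pointing down, gripper open.
Joint ranges: [-2.75, 2.75], [-0.78, 2.1], [0.31, 2.55], [-1.13, 4.27], [0.13, 2.63], [-2.58, 2.58]. Speed limits (rad/s): [2.79, 2.79, 3.14, 3.14, 3.14, 3.14].

### API

Orientations are given as a unit quaternion [w, x, y, z].
In Python, from bench import arm, vision, job_done gives the robot as it stands. The module is installed in compiled form; this text tells all that it offers.
- The arm moves only by the tool apply_moves, never from a script. Its argument "motion" is a list of rows, each a list of 3 entries, a list of its own where there are three numbers: the turn, a rotation vector about the tool's x, y, z in rad, then the shift along the tool's x, y, z in m, then the finger opening in m, from 0 to 0.0854. A call has 1 to 10 rows; each row is the pose to reach, as a shift and turn from the pose commanded when the call began, along the tool's axes at that moment; what a row does not reach only later rows make up. A row lasts 1/8 s, in which the tool goes at most 62.5 mm and 10.7 degrees, less where a joint would pass 70% of its speed; a pose out of reach is approached as far as the arm can. A call with a gripper value outside its range is refused whole. The fingers move at their own pace and stop on an object; "squeeze" is the grip in N (left out, the last holds). Time passes only in rows, so rows that repeat a pose let the fingers close. It gives the time, the measured TCP pose, the force, the opening and the grip force at its end, in the units of the state.
- arm.observe(): the state, without advancing time (a new reading comes with each control period).
- vision.read_camera(name): name is "scene" or "top" or "wrist"; returns the picture (480x640x3 uint8, red, green, blue); there is no depth.
- vision.get_calibration(name): a dict with "intrinsics" (3x3 intrinsics, pixels), "R" (3x3) and "t" (3): a world point X has camera coordinates R X + t; the wrist camera has in their place "tool_from_camera" (4x4, takes a point from camera to tool coordinates, whose origin is the TCP and whose axes are the flange's). Camera axes: x right, y down, z forward; pixel columns grow to the right and rows downward; lengths in mm; the calibration is good to about 2 mm. A picture is of the moment at which its call begins: read the wrist's pose just before it. get_calibration takes no time and is no camera call.
- job_done(): hands the job in; it is judged then, once.
Trained networks look in the newest picture that a camera, given by its name, has taken for a name from the list of things; names that differ only in an ending like _2 or _b are one class to them, and where a whole thing is asked for, a point or a joint stands for the part that bears it (a point fixed in the world has none). Each returns a list of dicts, best first, with "conf" (0 to 1); they miss things now and then, are a little off and sometimes report something else, mostly with a low value. They report only what shows in the picture. A call takes as long as a camera call. They do not tell look-alikes from the thing itself.
- vision.search_frame(label, camera): "extent" ([left, top, width, height] in pixels, round what is visible of it).
- vision.landmark_of(label, camera): "centre" ([row, column] in pixels: a listed point, or the origin of a listed thing).
The state is a dict: "time": time; "q": joint angles; "joint_vel": joint speeds; "joint_efforts": joint torques, N m; "tcp_pos": TCP position; "eef_rot": TCP orientation; "ft_force": force on the tool from outside, world axes, zero at the start; "ft_torque": the same for the moment, N m; "width": finger opening in mm; "finger_force": force on a finger pad.
Only numpy, scipy, OpenCV 4.12 (cv2) and the standard library are available. Lean on these libraries where they do the work, as an engineer would, in place of code of your own. Each camera call takes 0.05 s, during which the arm holds its last target. There are 200 camera calls.

## Working session

There is one attempt and no reset: what is moved stays moved. The work goes in short steps, Python scripts to look and compute and a tool call to move; the robot and the scene stay as the last step left them, time stands still between calls to the robot, and variables do not carry over. Pictures are saved under pics/ and viewed, at most 10 in all, crops included, and the job is handed in when it is done.

Besides the shell and the picture viewer there is one more tool, called after "Request:" as name([rows], argument=value, ...), one row to a line, values as JSON. apply_moves: Moves the arm, as the interface text tells. Its arguments: {"type":"object","properties":{"motion":{"type":"array"},"squeeze":{"type":"number"}},"required":["motion"]}

```bash
mkdir -p pics
cat > h.py <<'E'
import numpy as np, cv2
from scipy.spatial.transform import Rotation as Ro
from bench import arm, vision, job_done
def rot(q): return Ro.from_quat([q[1],q[2],q[3],q[0]])
def ray(cam,px,st=None):
    c=vision.get_calibration(cam);K=np.array(c["intrinsics"]);d=np.linalg.inv(K)@[px[0],px[1],1]
    if cam=="wrist":
        st=st or arm.observe();T=np.array(c["tool_from_camera"]);R=rot(st["eef_rot"]).as_matrix()
        return R@T[:3,3]+np.array(st["tcp_pos"]),R@T[:3,:3]@d
    R=np.array(c["R"]);t=np.array(c["t"]);return -R.T@t,R.T@d
def at(cam,px,z,st=None):
    o,d=ray(cam,px,st);return o+d*(z-o[2])/d[2]
def save(im,n): cv2.imwrite("pics/"+n,im[:,:,::-1])
E
python3 - <<'E'
from h import *
for c in ("top","scene","wrist"):
    im=vision.read_camera(c); save(im,c+"0.png")
    for l,z in (("jar",0),("jar_mouth",109),("cap",101),("cap_top",133),("spare",0)):
        for r in vision.landmark_of(l,c)[:5]:
            y,x=r["centre"]; print(c,l,round(r["conf"],2),(int(x),int(y)),at(c,(x,y),z).round(0))
s=arm.observe();print(s["time"],s["tcp_pos"],s["eef_rot"],s["width"],s["ft_force"]);print(rot(s["eef_rot"]).as_matrix().round(3))
E
```

```text
top jar 0.91 (283, 257) [552. 170.   0.]
top jar 0.88 (108, 323) [370. 607.   0.]
top jar 0.8 (356, 194) [724. -15.   0.]
top jar_mouth 0.87 (359, 184) [724. -14. 109.]
top jar_mouth 0.74 (92, 322) [374. 607. 109.]
top jar_mouth 0.6 (283, 248) [561. 166. 109.]
top cap 0.89 (279, 250) [557. 178. 101.]
top cap 0.72 (287, 303) [430. 153. 101.]
top cap 0.7 (227, 284) [472. 298. 101.]
top cap_top 0.81 (290, 310) [413. 144. 133.]
top cap_top 0.79 (228, 287) [463. 291. 133.]
top cap_top 0.66 (280, 249) [556. 173. 133.]
top spare 0.81 (396, 249) [ 582. -123.    0.]
scene jar 0.83 (339, 260) [547. 179.   0.]
scene jar 0.71 (267, 299) [720. -12.   0.]
scene jar 0.69 (475, 236) [383. 598.   0.]
scene jar_mouth 0.87 (336, 243) [560. 166. 109.]
scene jar_mouth 0.68 (486, 211) [367. 604. 109.]
scene jar_mouth 0.67 (267, 278) [713.  -8. 109.]
scene cap 0.72 (160, 270) [ 733. -316.  101.]
scene cap 0.68 (334, 225) [489. 151. 101.]
scene cap 0.57 (341, 244) [558. 181. 101.]
scene cap 0.47 (386, 245) [539. 313. 101.]
scene cap_top 0.94 (336, 217) [485. 157. 133.]
scene cap_top 0.73 (342, 237) [553. 183. 133.]
scene cap_top 0.45 (339, 262) [641. 186. 133.]
scene cap_top 0.41 (386, 238) [536. 309. 133.]
scene spare 0.67 (241, 257) [ 587. -120.    0.]
wrist jar 0.67 (390, 262) [372. 608.   0.]
wrist jar_mouth 0.71 (410, 306) [371. 602. 109.]
wrist cap 0.45 (220, 416) [404. 386. 101.]
wrist cap_top 0.72 (80, 457) [365. 270. 133.]
0.9 [277.33431754 560.13323837 216.43080069] [-9.64830834e-06  2.27875052e-01  9.73690382e-01  2.92749340e-05] 85.38511175356192 [ 0.16931534 -0.65173035 -0.24184486]
[[-0.896  0.444 -0.   ]
 [ 0.444  0.896  0.   ]
 [ 0.     0.    -1.   ]]
```

View pics/top0.png

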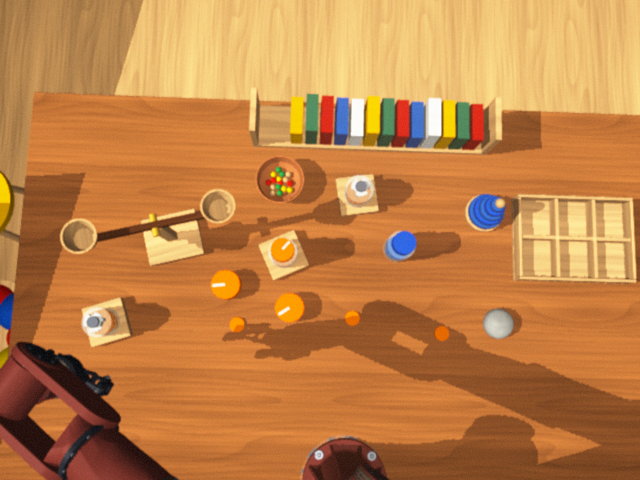

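View pics/scene0.png

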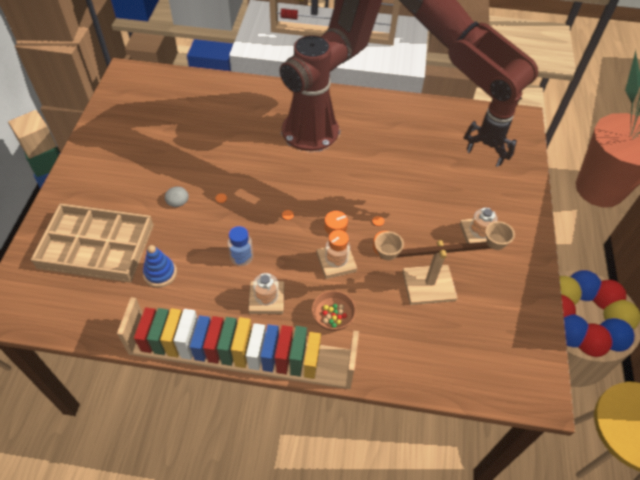

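The top view shows the capped jar in its holder at about (283,250), with the stripe pointing up and to the right. The open look-alike jars are at (97,322) and (360,188), and the big loose caps at (226,285) and (290,307). The scene view agrees, with the capped jar at (338,245). The target is the capped jar at about (555,172), which is nearest to the base, so I'm moving above it.

Request:
apply_moves([
  [[0, 0, 0.1], [-0.04, -0.02, -0.02], 0.0854],
  [[0, 0, 0.25], [-0.09, -0.05, -0.034], 0.0854],
  [[0, 0, 0.4], [-0.14, -0.075, -0.034], 0.0854],
  [[0, 0, 0.55], [-0.19, -0.1, -0.034], 0.0854],
  [[0, 0, 0.7], [-0.24, -0.13, -0.034], 0.0854],
  [[0, 0, 0.85], [-0.29, -0.155, -0.034], 0.0854],
  [[0, 0, 1.0], [-0.34, -0.18, -0.034], 0.0854],
  [[0, 0, 1.111], [-0.39, -0.205, -0.034], 0.0854],
  [[0, 0, 1.111], [-0.42, -0.225, -0.034], 0.0854],
  [[0, 0, 1.111], [-0.42, -0.225, -0.034], 0.0854],
], squeeze=60)

```text
time: 2.15
tcp_pos: [555.1, 169.8, 250.4]
eef_rot: [0.0, 0.709, 0.706, -0.0]
ft_force: [-0.6, 0.0, -0.4]
width: 85.5
finger_force: 0.0
```

Run:
```python
from h import *
s=arm.observe();im=vision.read_camera("wrist");save(im,"w1.png")
print(s["time"],np.round(s["tcp_pos"],1),rot(s["eef_rot"]).as_matrix().round(3).tolist(),np.round(s["q"],2),np.round(s["joint_vel"],3))
for l,z in (("jar",0),("jar_mouth",109),("cap",101),("cap_top",133)):
    for r in vision.landmark_of(l,"wrist")[:4]:
        y,x=r["centre"]; print(l,round(r["conf"],2),(int(x),int(y)),at("wrist",(x,y),z,s).round(1))
# orange blob / fit in 3 cams
```

```text
2.15 [555.1 169.8 250.4] [[0.004, 1.0, 0.0], [1.0, -0.004, -0.0], [-0.0, 0.0, -1.0]] [ 0.18  0.1   1.69 -0.    1.36  0.18] [ 0.05  -0.014  0.016  0.031  0.011  0.017]
jar 0.76 (320, 204) [555.8 169.4   0. ]
cap 0.81 (212, 222) [452.7 169.3 101. ]
cap 0.79 (319, 225) [554.  166.7 101. ]
cap 0.69 (244, 77) [491.5 295.3 101. ]
cap 0.6 (474, 191) [697.2 198.1 101. ]
cap_top 0.91 (320, 234) [554.9 165.6 133. ]
cap_top 0.78 (240, 73) [494.8 291.5 133. ]
cap_top 0.6 (203, 230) [454.8 169.9 133. ]
```

View pics/w1.png

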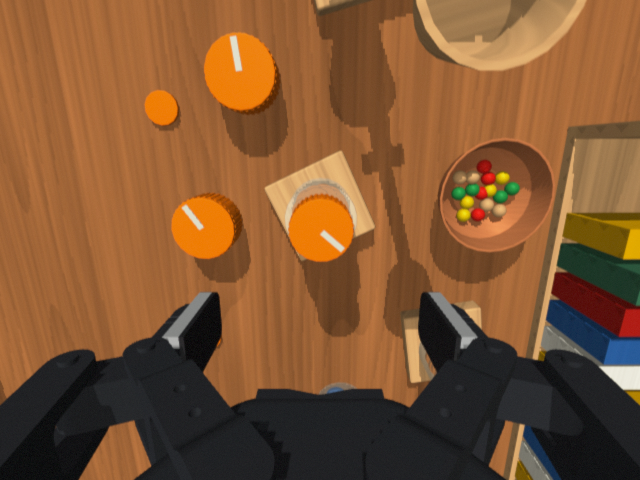

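The wrist view shows the capped jar in its holder at about (320,229). The stripe points down and to the right at about -41°, and the holder edges are at about +25°, so the cap is in the locked position. Both loose caps are clear of the fingers. Next I'm fitting the cap outline to refine its centre.

```bash
cat > fit.py <<'E'
from h import *
from scipy.optimize import minimize
def fit(im,st,x0,z0=101,h=32):
    hsv=cv2.cvtColor(im,cv2.COLOR_RGB2HSV)
    m=cv2.inRange(hsv,(7,215,120),(19,255,255))
    c=vision.get_calibration("wrist");K=np.array(c["intrinsics"]);T=np.array(c["tool_from_camera"])
    M=np.eye(4);M[:3,:3]=rot(st["eef_rot"]).as_matrix();M[:3,3]=st["tcp_pos"];W=np.linalg.inv(M@T)
    a=np.linspace(0,2*np.pi,60)
    def hull(xy,r=28):
        P=np.vstack([np.c_[xy[0]+r*np.cos(a),xy[1]+r*np.sin(a),np.full(60,z)] for z in (z0,z0+h)])
        p=(K@(W[:3,:3]@P.T+W[:3,3:])).T;return cv2.convexHull((p[:,:2]/p[:,2:]).astype(np.float32))
    def nearest():
        p=hull(x0).mean(axis=(0,1));cs,_=cv2.findContours(m,cv2.RETR_EXTERNAL,2)
        return max(cs,key=lambda k:cv2.contourArea(k)-1e6*(cv2.pointPolygonTest(k,(float(p[0]),float(p[1])),True)<-10))
    k=cv2.convexHull(nearest()).astype(np.float32)
    f=lambda xy:-cv2.intersectConvexConvex(k,hull(xy))[0]*2/(cv2.contourArea(k)+cv2.contourArea(hull(xy)))
    r=minimize(f,x0,method="Nelder-Mead",options=dict(initial_simplex=[x0,[x0[0]+6,x0[1]],[x0[0],x0[1]+6]]))
    v=im.copy();cv2.polylines(v,[hull(r.x).astype(int)],True,(0,255,0));cv2.polylines(v,[k.astype(int)],True,(0,0,255))
    return r.x,-r.fun,v
E
python3 - <<'E'
from fit import *
s=arm.observe();im=cv2.imread("pics/w1.png")[:,:,::-1].copy()
x,f,v=fit(im,s,[555,169]);print(x,f,s["tcp_pos"]);save(cv2.resize(v[150:310,220:420],None,fx=3,fy=3),"f1.png")
E
```

```text
[553.43597148 171.679235  ] 0.9763396762014387 [553.25383586 173.18051054 250.40639905]
```

View pics/f1.png

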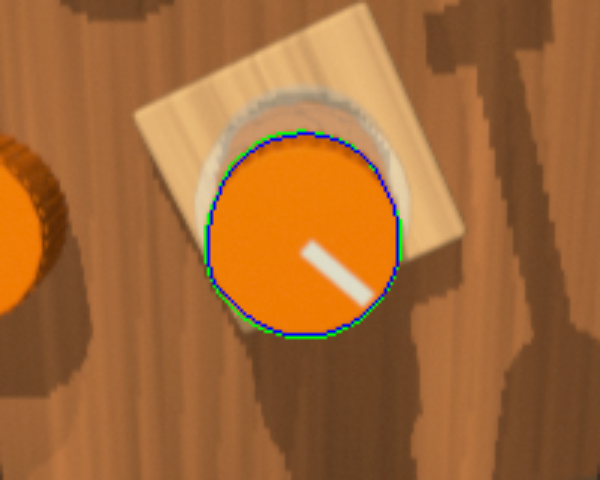

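The fitted outline matches the cap well. The arm had still been settling when I took that picture, so I'm repeating the fit now that it is still.

Run:
```python
from fit import *
s=arm.observe();im=vision.read_camera("wrist");s2=arm.observe()
for q in (s,s2): x,f,v=fit(im,q,[555,169]);print(x,f,np.round(q["tcp_pos"],1),q["time"])
for c in ("top","scene","wrist"):
    if c!="wrist": vision.read_camera(c)
    for l,z in (("cap_top",133),("jar",0)):
        for r in vision.landmark_of(l,c)[:4]:
            y,x=r["centre"];p=at(c,(x,y),z,s2)
            if abs(p[0]-555)<25 and abs(p[1]-170)<25: print(c,l,r["conf"],p.round(1))
s2=arm.observe();R=rot(s2["eef_rot"]).as_matrix();print(R.round(4).tolist(),s2["tcp_pos"],s2["time"])
```

```text
[555.38725966 167.9126073 ] 0.9784489783273623 [553.3 173.2 250.4] 2.4
[555.38848605 167.96722942] 0.978472646491723 [553.3 173.2 250.4] 2.45
top cap_top 0.66 [561.  168.9 133. ]
top jar 0.96 [551.8 167.3   0. ]
scene cap_top 0.56 [558.6 173.6 133. ]
scene jar 0.57 [546.  184.3   0. ]
wrist cap_top 0.59 [554.4 167.8 133. ]
wrist jar 0.86 [554.8 172.5   0. ]
[[-0.0004, 1.0, 0.0001], [1.0, 0.0004, 0.0], [0.0, 0.0001, -1.0]] [553.80365485 172.29962233 250.44722731] 2.85
```

Request:
apply_moves([
  [[0, 0, 0], [-0.0045, 0.0015, 0.03], 0.0854],
  [[0, 0, 0], [-0.0045, 0.0015, 0.06], 0.0854],
  [[0, 0, 0], [-0.0045, 0.0015, 0.075], 0.0854],
  [[0, 0, 0], [-0.0045, 0.0015, 0.08], 0.0854],
  [[0, 0, 0], [-0.0045, 0.0015, 0.08], 0.0854],
  [[0, 0, 0], [-0.0045, 0.0015, 0.08], 0.0854],
])

```text
time: 3.6
tcp_pos: [556.4, 167.8, 171.9]
eef_rot: [0.001, 0.707, 0.707, 0.001]
ft_force: [0.9, -0.1, -0.9]
width: 85.3
finger_force: 0.0
```

Run:
```python
from fit import *
s=arm.observe();im=vision.read_camera("wrist");save(im,"w2.png")
x,f,v=fit(im,s,[555,168]);print(x,f,np.round(s["tcp_pos"],1),s["time"]);save(v,"f2.png")
for r in vision.landmark_of("cap_top","wrist")[:3]:
    y,x=r["centre"];print(r["conf"],(x,y),at("wrist",(x,y),133,s).round(1))
```

```text
[555.46049614 168.25302749] 0.9857995316049251 [556.4 167.8 171.9] 3.6
0.93 (217.6, 47.4) [501.5 286.8 133. ]
0.69 (316.5, 259.4) [553.7 168.1 133. ]
```

View pics/f2.png

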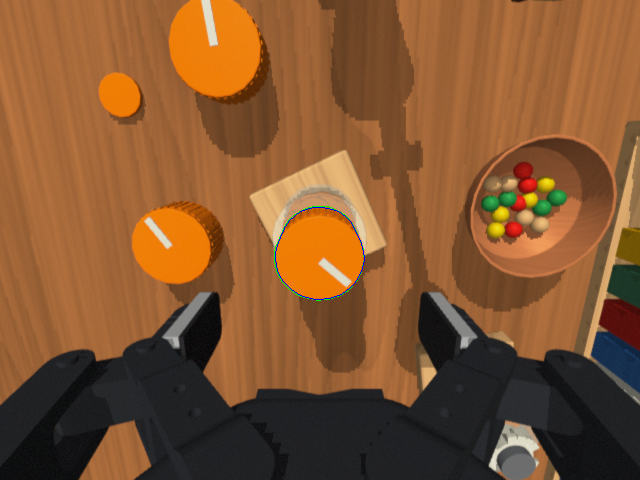

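The outline fit at (320,255) puts the cap at (555.2,168.2), within 1 mm of the commanded pose, and the fingers are clear on both sides. I'm descending to grip now.

Request:
apply_moves([
  [[0, 0, 0], [0.0005, 0, 0.02], 0.0854],
  [[0, 0, 0], [0.0005, 0, 0.038], 0.0854],
  [[0, 0, 0], [0.0005, 0, 0.045], 0.0854],
  [[0, 0, 0], [0.0005, 0, 0.045], 0.0854],
  [[0, 0, 0], [0.0005, 0, 0.045], 0.07],
  [[0, 0, 0], [0.0005, 0, 0.045], 0.06],
  [[0, 0, 0], [0.0005, 0, 0.045], 0.05],
  [[0, 0, 0], [0.0005, 0, 0.045], 0.05],
  [[0, 0, 0], [0.0005, 0, 0.045], 0.05],
  [[0, 0, 0], [0.0005, 0, 0.045], 0.05],
], squeeze=60)

```text
time: 4.95
tcp_pos: [555.3, 168.1, 125.4]
eef_rot: [-0.0, 0.707, 0.707, 0.0]
ft_force: [-0.3, -0.7, 0.1]
width: 49.3
finger_force: 0.0
```

Run:
```python
from h import *
for i in range(3):
    s=arm.observe();vision.read_camera("wrist");print(np.round(s["tcp_pos"],1),np.round(s["ft_force"],1),s["width"],s["finger_force"],s["time"])
```

```text
[555.3 168.1 125.4] [-0.3 -0.7  0.1] 49.29561962943624 0.0 4.95
[555.4 168.1 125.4] [ 0.3 -0.5  0.2] 50.01914646165661 0.0 5.0
[555.3 168.1 125.4] [-0.  -0.1  0.2] 49.920334107561 0.0 5.05
```

The fingers closed to 50 mm with no contact, which the 56 mm cap should not allow. I'm looking before doing anything else.

Run:
```python
from h import *
a=vision.read_camera("wrist");save(a,"w3.png");b=vision.read_camera("scene");t=vision.read_camera("top")
r=lambda i,y,x,h,w:cv2.resize(i[y:y+h,x:x+w],(400,300),interpolation=cv2.INTER_CUBIC)
save(np.vstack([np.hstack([cv2.resize(a,(400,300)),r(a,130,220,180,240)]),np.hstack([r(b,190,280,90,120),r(t,205,225,90,120)])]),"m3.png")
s=arm.observe();print(s["width"],s["finger_force"],s["time"])
```

```text
49.94109498322654 0.0 5.25
```

View pics/m3.png

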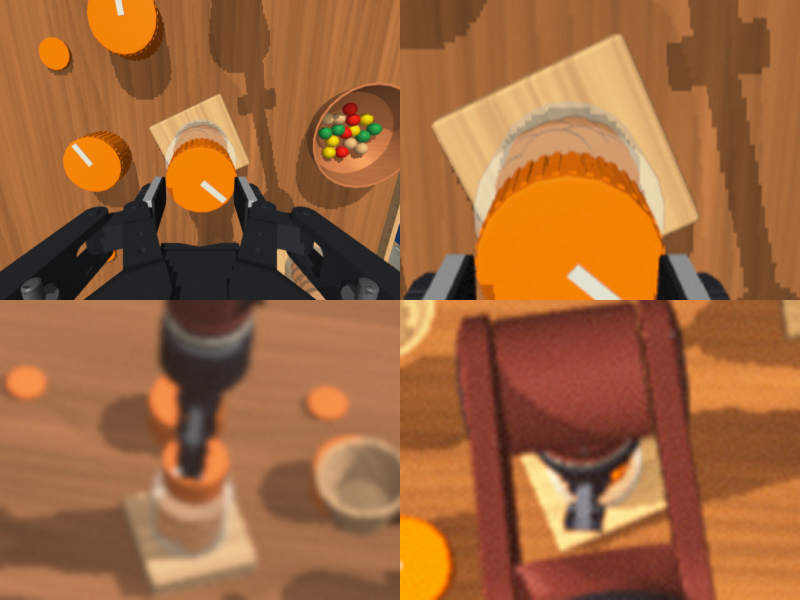

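The cap sits centred between the pads with a small gap on each side, so the grip simply has not closed yet. I'm closing further.

Request:
apply_moves([
  [[0, 0, 0], [0, 0, 0], 0.045],
  [[0, 0, 0], [0, 0, 0], 0.04],
  [[0, 0, 0], [0, 0, 0], 0.035],
  [[0, 0, 0], [0, 0, 0], 0.03],
  [[0, 0, 0], [0, 0, 0], 0.03],
  [[0, 0, 0], [0, 0, 0], 0.03],
], squeeze=60)

```text
time: 6.0
tcp_pos: [555.4, 168.1, 125.4]
eef_rot: [0.0, 0.707, 0.707, -0.0]
ft_force: [-0.2, 0.0, -0.5]
width: 30.1
finger_force: 0.0
```

Run:
```python
from h import *
a=vision.read_camera("wrist");s=arm.observe();save(a,"w4.png");print(np.round(s["tcp_pos"],1),np.round(s["ft_force"],1),s["width"],s["finger_force"],s["time"])
```

```text
[555.4 168.1 125.4] [ 0.4 -0.1  0.4] 29.794753635113008 0.0 6.05
```

View pics/w4.png

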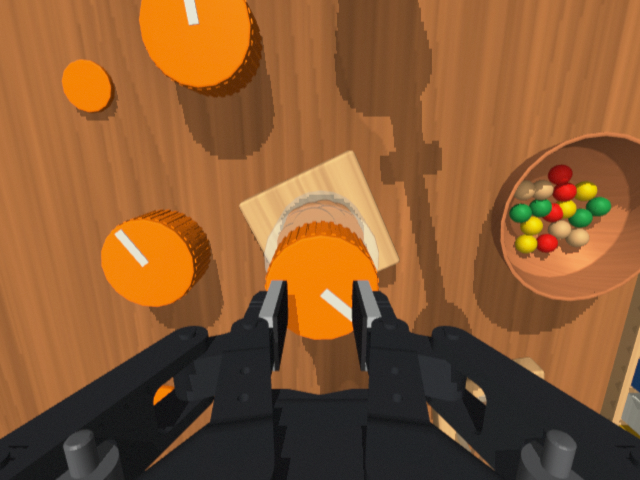

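The fingers now overlap the cap in the picture (pads at about (275,285) and (365,285)), so they are above it. Either the cap's height or the tool length isn't what I assumed, so I'm checking both.

Run:
```python
from fit import *
s=arm.observe();print("overhang",arm.finger_overhang)
c=vision.get_calibration("wrist");K=np.array(c["intrinsics"]);T=np.array(c["tool_from_camera"]);print(T.round(3).tolist(),K[0,0])
def pr(p): q=K@(np.linalg.inv(T)@np.r_[p,1])[:3];return (q[:2]/q[2]).round(0)
for z in (-20,0,19,30): print("tool z",z,[pr([x,y,z]) for x in (-11,0,11) for y in (-15,15)])
im=cv2.imread("pics/w2.png")[:,:,::-1].copy()
st=dict(s);st["tcp_pos"]=[555.4,167.8,170.6]
for z in (60,75,90,101,115): x,f,_=fit(im,st,[555,168],z); print(z,x.round(1),f)
# two-view: stripe-based/centre rays at w1,w2 heights via blob centroid handled by fit consistency
for n,p in (("w1",[555.1,169.8,250.4]),("w3",[555.3,168.1,125.4])):
    i2=cv2.imread(f"pics/{n}.png")[:,:,::-1].copy();st["tcp_pos"]=p
    for z in (75,90,101): x,f,_=fit(i2,st,[555,168],z);print(n,z,x.round(1),round(f,3))
```

```text
overhang 19.0
[[-0.0, -0.963, -0.268, 67.629], [1.0, -0.0, -0.0, -0.928], [0.0, -0.268, 0.963, -158.388], [0.0, 0.0, 0.0, 1.0]] 332.11179786436185
tool z -20 [array([289., 323.]), array([354., 323.]), array([289., 302.]), array([355., 302.]), array([288., 279.]), array([355., 279.])]
tool z 0 [array([293., 304.]), array([350., 304.]), array([292., 284.]), array([351., 284.]), array([292., 264.]), array([351., 264.])]
tool z 19 [array([295., 289.]), array([347., 289.]), array([295., 271.]), array([348., 271.]), array([294., 253.]), array([348., 253.])]
tool z 30 [array([296., 282.]), array([346., 282.]), array([296., 265.]), array([346., 265.]), array([296., 247.]), array([346., 247.])]
60 [553.1 160.8] 0.8436329304597825
75 [553.6 163.4] 0.9040149737161145
90 [553.7 166. ] 0.9691462049940464
101 [554.2 168.3] 0.9796658634377478
115 [553.9 170.5] 0.911252996251809
w1 75 [555.7 164.4] 0.938
w1 90 [555.1 166.3] 0.986
w1 101 [555.3 168.2] 0.976
w3 75 [556.4 162.3] 0.867
w3 90 [556.  165.6] 0.948
w3 101 [555.4 168.8] 0.987
```

The pad tips at (287,280) and (353,280), 30 mm apart, put the real fingertips about 20–30 mm behind the reported TCP instead of 19 mm ahead of it. So the fingers closed just above the cap, without touching it. I'm reopening and going about 40 mm lower.

Request:
apply_moves([
  [[0, 0, 0], [0, 0, 0], 0.05],
  [[0, 0, 0], [0, 0, 0], 0.07],
  [[0, 0, 0], [0, 0, 0], 0.082],
  [[0, 0, 0], [0, 0, 0], 0.082],
  [[0, 0, 0], [0, 0, 0.012], 0.082],
  [[0, 0, 0], [0, 0, 0.024], 0.082],
  [[0, 0, 0], [0, 0, 0.034], 0.082],
  [[0, 0, 0], [0, 0, 0.04], 0.082],
  [[0, 0, 0], [0, 0, 0.04], 0.066],
  [[0, 0, 0], [0, 0, 0.04], 0.066],
], squeeze=60)

```text
time: 7.3
tcp_pos: [555.8, 168.1, 85.7]
eef_rot: [0.0, 0.707, 0.707, 0.0]
ft_force: [0.5, 0.6, 0.4]
width: 66.0
finger_force: 0.0
```

Run:
```python
from h import *
a=vision.read_camera("wrist");b=vision.read_camera("scene");s=arm.observe();print(np.round(s["tcp_pos"],1),np.round(s["ft_force"],1),s["width"],s["finger_force"],s["time"])
save(np.hstack([cv2.resize(a[180:420,160:480],(400,300)),cv2.resize(b[190:280,280:400],(400,300),interpolation=cv2.INTER_CUBIC)]),"m5.png")
```

```text
[555.9 168.2  86. ] [ 0.6 -0.1  0.8] 66.13132861771201 0.0 7.4
```

View pics/m5.png

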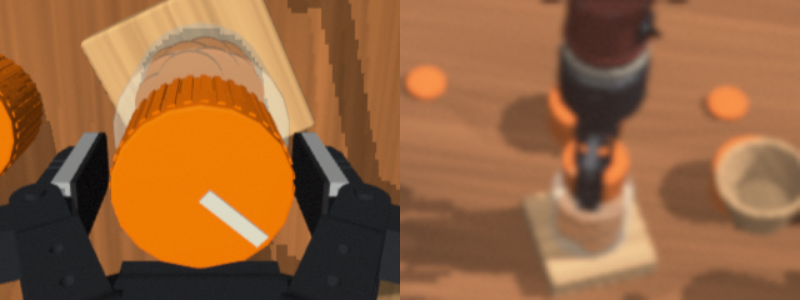

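The pads now straddle the cap, with inner edges at wrist pixels (246,286) and (396,286) and tips at about z = 109 mm. I'm closing the grip.

Request:
apply_moves([
  [[0, 0, 0], [0, 0, 0], 0.056],
  [[0, 0, 0], [0, 0, 0], 0.05],
  [[0, 0, 0], [0, 0, 0], 0.045],
  [[0, 0, 0], [0, 0, 0], 0.045],
  [[0, 0, 0], [0, 0, 0], 0.045],
], squeeze=60)

```text
time: 8.02
tcp_pos: [556.2, 168.2, 86.5]
eef_rot: [0.001, 0.707, 0.707, 0.001]
ft_force: [0.1, 0.2, 5.8]
width: 54.5
finger_force: 62.8
```

Gripped at 62 N. I'm pressing down slowly and watching the force, aiming for about 12.5 N.

Request:
apply_moves([
  [[0, 0, 0], [0, 0, 0.002], 0.045],
  [[0, 0, 0], [0, 0, 0.004], 0.045],
  [[0, 0, 0], [0, 0, 0.006], 0.045],
  [[0, 0, 0], [0, 0, 0.007], 0.045],
  [[0, 0, 0], [0, 0, 0.007], 0.045],
  [[0, 0, 0], [0, 0, 0.007], 0.045],
])

```text
time: 8.78
tcp_pos: [556.3, 168.2, 80.6]
eef_rot: [0.0, 0.707, 0.707, 0.001]
ft_force: [-3.2, -0.1, 11.0]
width: 54.1
finger_force: 63.1
```

Request:
apply_moves([
  [[0, 0, 0], [0, 0, 0.0015], 0.045],
  [[0, 0, 0], [0, 0, 0.0015], 0.045],
  [[0, 0, 0], [0, 0, 0.0015], 0.045],
])

```text
time: 9.15
tcp_pos: [556.2, 168.2, 79.3]
eef_rot: [0.0, 0.707, 0.707, 0.0]
ft_force: [-3.6, -1.9, 12.0]
width: 54.5
finger_force: 63.2
```

Run:
```python
from h import *
for i in range(3):
    s=arm.observe();vision.read_camera("wrist");print(np.round(s["tcp_pos"],1),np.round(s["ft_force"],1),np.round(s["ft_torque"],2),np.round(s["q"],2),s["time"])
```

```text
[556.2 168.2  79.3] [-3.6 -1.9 12. ] [-0.1   0.62 -0.03] [ 0.17  0.28  1.82 -0.    1.04  0.17] 9.15
[556.2 168.2  79.4] [-3.7 -1.1 12.8] [-0.08  0.61  0.03] [ 0.17  0.28  1.82 -0.    1.04  0.17] 9.2
[556.3 168.2  79.4] [-4.2 -0.9 12.3] [-0.13  0.59 -0.01] [ 0.17  0.28  1.82 -0.    1.04  0.17] 9.25
```

Request:
apply_moves([
  [[0, 0, -0.1], [0, 0, 0], 0.045],
  [[0, 0, -0.2], [0, 0, 0], 0.045],
  [[0, 0, -0.3], [0, 0, 0], 0.045],
  [[0, 0, -0.4], [0, 0, 0], 0.045],
  [[0, 0, -0.5], [0, 0, 0], 0.045],
  [[0, 0, -0.5], [0, 0, 0], 0.045],
])

```text
time: 10.05
tcp_pos: [558.1, 168.8, 80.2]
eef_rot: [0.002, 0.51, 0.86, 0.002]
ft_force: [-1.0, 0.4, 12.0]
width: 54.6
finger_force: 63.5
```

```bash
cat > c.py <<'E'
from fit import *
s=arm.observe();a=vision.read_camera("wrist");s=arm.observe()
print(np.round(s["tcp_pos"],1),np.round(s["ft_force"],1),np.round(s["ft_torque"],2),s["width"],s["time"])
R=rot(s["eef_rot"]).as_matrix();print("yaw tool x",np.degrees(np.arctan2(R[1,0],R[0,0])))
m=cv2.inRange(cv2.cvtColor(a,cv2.COLOR_RGB2HSV),(0,0,170),(179,70,255))
n,l,st,ce=cv2.connectedComponentsWithStats(m)
p=(np.array(s["tcp_pos"]));z=133-6.5
for i in range(1,n):
    if st[i,4]<40: continue
    w=np.array([at("wrist",q,z,s)[:2] for q in np.argwhere(l==i)[:,::-1][::3]])
    if np.hypot(*(w.mean(0)-p[:2]))>30: continue
    d=w-w.mean(0);v=np.linalg.svd(d,full_matrices=False)[2][0];v*=np.sign(v@(w.mean(0)-p[:2]))
    print("stripe",np.degrees(np.arctan2(v[1],v[0])),st[i])
E
python3 c.py
```

```text
[558.1 168.8  80.2] [-0.6  0.6 11.6] [0.03 0.12 0.09] 54.355973200226956 10.1
yaw tool x 118.65682972862305
stripe -13.08568967256432 [318 332  48  39 618]
```

The stripe went from -41° to -13° as the tool turned 29°, so the cap is unlocked and turning with the grip. I'm continuing to the stop.

Request:
apply_moves([
  [[0, 0, -0.1], [0, 0, 0], 0.045],
  [[0, 0, -0.2], [0, 0, 0], 0.045],
  [[0, 0, -0.3], [0, 0, 0], 0.045],
  [[0, 0, -0.4], [0, 0, 0], 0.045],
  [[0, 0, -0.5], [0, 0, 0], 0.045],
  [[0, 0, -0.6], [0, 0, 0], 0.045],
  [[0, 0, -0.68], [0, 0, 0], 0.045],
  [[0, 0, -0.74], [0, 0, 0], 0.045],
  [[0, 0, -0.79], [0, 0, 0], 0.045],
  [[0, 0, -0.79], [0, 0, 0], 0.045],
])

```text
time: 11.35
tcp_pos: [557.4, 168.8, 80.2]
eef_rot: [0.002, 0.14, 0.99, 0.001]
ft_force: [-2.8, 0.1, 13.2]
width: 54.6
finger_force: 63.6
```

```bash
python3 c.py
```

```text
[557.4 168.8  80.1] [-1.6  0.2 13. ] [ 0.02  0.46 -0.08] 54.6133846883652 11.4
yaw tool x 163.87665208416732
stripe 76.81385868105801 [330 347  14   8  67]
```

Request:
apply_moves([
  [[0, 0, -0.03], [0, 0, 0], 0.045],
  [[0, 0, -0.05], [0, 0, 0], 0.045],
  [[0, 0, -0.05], [0, 0, 0], 0.045],
])

```text
time: 11.78
tcp_pos: [557.3, 168.9, 80.2]
eef_rot: [0.002, 0.118, 0.993, 0.001]
ft_force: [-3.0, 0.2, 13.1]
width: 54.9
finger_force: 63.6
```

```bash
python3 c.py
```

```text
[557.3 168.9  80.2] [-2.5 -1.  13. ] [-0.07  0.46 -1.11] 54.13765933002264 11.825
yaw tool x 166.49600456653792
stripe 85.69768626131976 [326 344  16   9  89]
```

The torque reads -1.1 N m, so the cap is at the hard stop. I'm easing off slightly and lifting straight up.

Request:
apply_moves([
  [[0, 0, 0.04], [0, 0, 0], 0.045],
  [[0, 0, 0.07], [0, 0, -0.002], 0.045],
  [[0, 0, 0.07], [0, 0, -0.005], 0.045],
  [[0, 0, 0.07], [0, 0, -0.008], 0.045],
  [[0, 0, 0.07], [0, 0, -0.011], 0.045],
  [[0, 0, 0.07], [0, 0, -0.014], 0.045],
  [[0, 0, 0.07], [0, 0, -0.014], 0.045],
])

```text
time: 12.7
tcp_pos: [555.8, 168.3, 90.7]
eef_rot: [0.0, 0.15, 0.989, 0.0]
ft_force: [4.2, 2.1, -0.5]
width: 54.2
finger_force: 64.1
```

```bash
python3 c.py
```

```text
[555.8 168.3  90.7] [ 4.4  2.2 -3. ] [ 0.34 -0.68 -0.18] 54.657025616373645 12.75
yaw tool x 162.74335825906044
stripe 80.33370710130365 [333 348  14  11  79]
```

Request:
apply_moves([
  [[0, 0, 0], [0, 0, -0.004], 0.045],
  [[0, 0, 0], [0, 0, -0.008], 0.045],
  [[0, 0, 0], [0, 0, -0.012], 0.045],
  [[0, 0, 0], [0, 0, -0.017], 0.045],
  [[0, 0, 0], [0, 0, -0.022], 0.045],
  [[0, 0, 0], [0, 0, -0.022], 0.045],
])

```text
time: 13.5
tcp_pos: [555.8, 168.1, 113.7]
eef_rot: [0.001, 0.15, 0.989, 0.0]
ft_force: [-0.0, -1.0, -1.1]
width: 54.2
finger_force: 64.2
```

```bash
python3 c.py
```

```text
[555.6 168.1 113.3] [-0.3 -0.5 -0.1] [ 0.   -0.01 -0.02] 54.6321344060254 13.55
yaw tool x 162.76729818551573
```

The cap is free, with no side load. I'm raising it to about 80 mm above the mouth.

Request:
apply_moves([
  [[0, 0, 0], [0, 0, -0.01], 0.045],
  [[0, 0, 0], [0, 0, -0.022], 0.045],
  [[0, 0, 0], [0, 0, -0.034], 0.045],
  [[0, 0, 0], [0, 0, -0.046], 0.045],
  [[0, 0, 0], [0, 0, -0.056], 0.045],
  [[0, 0, 0], [0, 0, -0.061], 0.045],
  [[0, 0, 0], [0, 0, -0.061], 0.045],
  [[0, 0, 0], [0, 0, -0.061], 0.045],
  [[0, 0, 0], [0, 0, -0.061], 0.045],
  [[0, 0, 0], [0, 0, -0.061], 0.045],
])

```text
time: 14.8
tcp_pos: [555.1, 168.0, 173.4]
eef_rot: [-0.0, 0.15, 0.989, -0.0]
ft_force: [-0.1, 0.0, -1.1]
width: 54.3
finger_force: 64.2
```

```bash
python3 c.py
python3 - <<'E'
from h import *
a=vision.read_camera("wrist");b=vision.read_camera("scene")
save(np.hstack([cv2.resize(a,(400,300)),cv2.resize(b[160:310,240:440],(400,300),interpolation=cv2.INTER_CUBIC)]),"m6.png")
s=arm.observe();print(np.round(s["tcp_pos"],1),np.round(s["joint_vel"],3),s["time"],s["finger_force"],np.round(s["eef_rot"],4))
E
```

```text
[555.2 168.1 173.5] [-0.4  0.2 -0.4] [0.04 0.05 0.02] 54.32692496900582 14.85
yaw tool x 162.76671229839025
stripe -107.2619271920513 [ 275  206   80   46 1152]
[555.3 168.1 173.7] [-0.001 -0.002 -0.001 -0.    -0.     0.001] 14.95 64.2013692855835 [-1.000e-04  1.498e-01  9.887e-01 -1.000e-04]
```

View pics/m6.png

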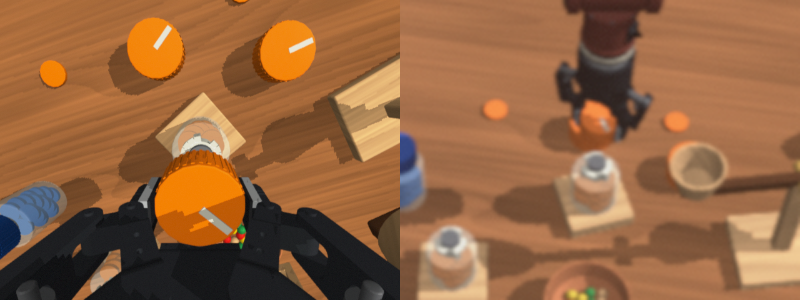

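The views show the cap level in the gripper, at about (200,205) in the left view, with the open white neck below it and the jar still in its holder. The other things are where they were. I'm handing in.

```bash
python3 -c "
from bench import job_done
print(job_done())"
```

```text
the job is handed in; nothing more can be done
None
```

The jar is open: I pressed the cap, turned it anticlockwise to its stop, lifted it off, and handed in with the gripper holding it upright and still about 8 cm above the mouth, at about 15 s.

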